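# Fold the hob's splash guard away

### The job

Fold the splash guard on the portable hob away, one panel at a time: first close the short end panel against the middle panel until it clicks home, while the middle panel still stands open, then close the two together against the fixed back panel until that catch clicks home too. The catches need a firm, slow push, but do not shove or jam the thin panels hard; leave the canister, the mug and the mill where they are.

Things in the scene. Friction and masses are not known exactly. Their poses are not given: they have to be found in the camera images.
- hob: (All sizes in mm.) Portable black glass hob, 300 (x) by 310 (y), 50 high, immovable. Origin: centre of its underside; z up, -x its front edge with the touch keys, roughly towards the robot. On it stands the splash guard: three upright aluminium panels in a chain, back (fixed), middle, end, joined by vertical hinges; the two moving ones reach from 56 to 140 above the worktop.
- back_panel (a point): Centre of the fixed back panel, 98 above the worktop, at x = +116, y = -2.5 in the hob's frame (frame parallel to the hob's). Sheet 8 thick, 215 long (along y), along the hob's rear. The end panel must lie folded on the middle panel before the middle one can close; otherwise the end panel runs into the back panel.
- catch_post (a point): Catch roller of the middle panel, 74 above the worktop, at x = +76, y = -91.5 in the hob's frame. Behind it a dark post, 52 (x) by 10 (y), rises 40 above the glass, x = +66 to +118, y = -100 to -110. The catch is sprung and catches the roller at the middle panel's free end.
- mid_panel (a joint): Angle of the middle panel to the back panel, rad. 0: home (a stop), parallel to the back panel. Grows as it opens, clockwise from above, to a stop at 2.1; at 1.57 it points to the hob's front. Friction 0.12 N m: stays where left, but gives way (opens) under a push on the end panel. From 0.065 rad the catch pushes back, about 8 N at the free end; past its crest, at 0.02 rad, it snaps home and is held.
- mid_hinge (a point): On the first hinge's axis, 98 above the worktop, at x = +80, y = +95 in the hob's frame. Its frame turns with the middle panel and is parallel to the hob's when folded: panel 8 thick, 168 long, centre plane x = 0, from y = -6 to -174, roller at y = -180. Press its outer face, x = -4, towards +x to close it.
- mid_tip (a point): Free end of the middle panel, 98 above the worktop (half height), 174 from its hinge.
- end_panel (a joint): Angle of the end panel to the middle panel, rad. 0: home (a stop), flat beside the middle panel on its side that faces the back panel, 8 gap between sheets. Grows as it opens, clockwise from above, to 2.1. Friction 0.1 N m. From 0.085 rad its catch pushes back, about 10 N at the free end; past the crest, at 0.03 rad, it snaps home and is held.
- end_hinge (a point): On the second hinge's axis, 98 above the worktop, at x = +16, y = -165 in the frame of mid_hinge. Its frame turns with the end panel and is parallel to that of mid_hinge when folded: panel 8 thick, 124 long, centre plane x = 0, from y = +4 to +128, roller at y = +140. Press its face at x = +4 towards -x to close it.
- end_tip (a point): Free end of the end panel, 98 above the worktop (half height), 128 from its hinge.
- end_catch (a point): Sprung catch roller of the end panel, mounted on the middle panel near the first hinge, 74 above the worktop, at x = +20, y = -18.5 in the frame of mid_hinge. It catches the roller at the end panel's free end.
- canister: White ceramic storage canister with a wooden lid, 100 across, 131 high, loose, left of the hob. Origin: centre of its underside. Bystander.
- mug: White mug, 80 across, 90 high, loose, right of the hob near its front. Origin: centre of its underside. Bystander.
- mill: Dark wooden pepper mill, 58 across, 145 high, loose, right of the hob near its rear. Origin: centre of its underside. Bystander.

How it is judged:
On the way:
1. the end panel is clicked home on the middle panel while the middle panel still stands well open (value of joint end_panel below 0.025 rad and value of joint mid_panel above 0.5 rad), for 0.2 s.
At the end, for the whole second after the job is handed in: Both panels are folded home in their catches: end panel within 0.025 rad of flat on the middle panel, middle panel within 0.02 rad of flat on the back panel (value of joint end_panel below 0.025 rad and value of joint mid_panel below 0.02 rad); the robot touches nothing.
It fails at once if the guard or hob is shoved with more than 50 N (contact force between any of the fingers, the arm and hob above 50 N).
It fails at once if the canister, mug or mill is moved by more than 20 mm or tipped (distance of any of canister, mug, mill from where it was at the start of the episode above 0.02 m or angle between any of canister, mug, mill's own z axis and vertical above 0.3 rad).
It also fails if it takes over 67 s, if anything falls off the work surface, if the arm or the gripper's body presses on something with over 40 N, if the wrist force passes 120 N, or if a joint passes its speed limit or range.

### The arm

A 7-joint arm with a two-finger parallel gripper is mounted at the origin on the work surface. World frame = base frame: x ahead of the robot, y to its left, z up, the work surface at z = 0. Lengths are in m, angles in rad, forces in N, time in s.
With the tool pointing down it reaches from about 0.425 to 0.875 m from the base axis. Payload 4.7 kg.
Tool frame: the origin (TCP) lies at the very end of the fingers, on their centre line; the grasp point (between the pads) lies 19 mm behind it; z points along the fingers, y is the line along which they close (so a half turn about z gives the same grasp; the last joint's range is limited). The gripper opens to 87 mm and grips with 3 to 60 N. Pads are 19 mm wide; open, the fingers measure 117 mm over their backs; the gripper's body (75 mm by 190 mm) begins 51 mm behind the grasp point.
Start: joints at [-1.168, 0.321, -0.07, 1.45, 0.023, 1.371, -0.057], TCP at [0.246, 0.601, 0.19] pointing down, gripper open.
Joint ranges: [-2.86, 2.86], [-0.3, 2.09], [-1.38, 1.24], [0.06, 2.45], [-1.56, 4.7], [0.09, 2.05], [-2.69, 2.69]. Speed limits (rad/s): [2.57, 2.57, 3.14, 3.14, 3.14, 3.14, 3.14].

### API

Orientations are given as a rotation vector (axis times angle).
In Python, from bench import ctrl, vision gives the robot as it stands.
- The arm moves only by the tool jog_arm, never from a script. Its argument "increments" is a list of rows, each an object of numbers: "tx", "ty", "tz": the shift along the tool's x, y, z in mm; "wx", "wy", "wz": the turn, a rotation vector about the tool's x, y, z in rad; "gripper": the opening, from 0 (shut) to 1 (fully open). In form: [{"tx": .., "ty": .., "tz": .., "wx": .., "wy": .., "wz": .., "gripper": ..}, ...]. A call has exactly 5 rows; each row is the pose to reach, as a shift and turn from the pose commanded when the call began, along the tool's axes at that moment; what a row does not reach only later rows make up. A row lasts 1/12 s, in which the tool goes at most 41.7 mm and 7.16 degrees, less where a joint would pass 70% of its speed; a pose out of reach is approached as far as the arm can. A call with a gripper value outside its range is refused whole. The fingers move at their own pace and stop on an object; "grip_force" is the grip in N (left out, the last holds). Time passes only in rows, so rows that repeat a pose let the fingers close, or fill a call up. It gives the time, the measured TCP pose, the force, the opening and the grip force at its end, in the units of the state.
- ctrl.get_state(): the state, without advancing time (a new reading comes with each control period).
- vision.get_image(name): name is "scene" or "top" or "wrist"; returns a dict with "color" (420x560x3 uint8, blue, green, red), "fx", "fy", "cx", "cy" (pixels), "extrinsics" (4x4, takes a point from world to camera coordinates). Camera axes: x right, y down, z forward; pixel columns grow to the right and rows downward; lengths in m; the calibration is good to about 2 mm. The wrist camera is an equidistant fisheye: a pixel r from the principal point sees the ray r / f radians off the axis. A picture is of the moment at which its call begins. There is no depth.
- ctrl.close_job(): hands the job in; it is judged then, once.
Trained networks look in the newest picture that a camera, given by its name, has taken for a name from the list of things; names that differ only in an ending like _2 or _b are one class to them, and where a whole thing is asked for, a point or a joint stands for the part that bears it (a point fixed in the world has none). Each returns a list of dicts, best first, with "conf" (0 to 1); they miss things now and then, are a little off and sometimes report something else, mostly with a low value. They report only what shows in the picture. A call takes as long as a camera call.
- vision.spot_in(camera, thing): "bbox" ([left, top, right, bottom] in pixels, round what is visible of it).
The state is a dict: "time": time; "joint_positions": joint angles; "qd": joint speeds; "joint_torque": joint torques, N m; "position": TCP position; "tool_rot": TCP orientation; "ft_force": force on the tool from outside, world axes, zero at the start; "torque": the same for the moment, N m; "grip_width": opening from 0.0 (shut) to 1.0 (fully open); "grip_force": force on a finger pad.
Only numpy, scipy, OpenCV 4.12 (cv2) and the standard library are available. Lean on these libraries where they do the work, as an engineer would, in place of code of your own. Each camera call takes 0.05 s, during which the arm holds its last target. There are 200 camera calls.

## Working session

There is one attempt and no reset: what is moved stays moved. The work goes in short steps, Python scripts to look and compute and a tool call to move; the robot and the scene stay as the last step left them, time stands still between calls to the robot, and variables do not carry over. Pictures are saved under pics/ and viewed, at most 10 in all, crops included, and the job is handed in when it is done.

Besides the shell and the picture viewer there is one more tool, called after "Request:" as name(argument=value, ...), one argument or row to a line, values as JSON. jog_arm: Moves the arm, as the interface text tells. Its arguments: {"type":"object","properties":{"increments":{"type":"array"},"grip_force":{"type":"number"}},"required":["increments"]}

```bash
mkdir -p pics
cat > h.py <<'E'
import numpy as np,cv2
from bench import ctrl,vision
from scipy.spatial.transform import Rotation as R
E
python3 - <<'E'
from h import *
s=ctrl.get_state();print(s['time'],s['position'],s['tool_rot'])
for c in ['scene','top']:
    im=vision.get_image(c);cv2.imwrite(f'pics/{c}0.png',im['color']);print(c,im['fx'],im['fy'],im['cx'],im['cy']);print(np.round(im['extrinsics'],4).tolist())
    for t in ['hob','mid_panel','end_panel','catch_post','mid_tip','end_tip','mid_hinge','end_hinge','back_panel','canister','mug','mill']:
        print(t,[(np.round(d['bbox']).tolist(),round(d['conf'],2)) for d in vision.spot_in(c,t)[:2]])
print(ctrl.get_state()['time'])
E
```

```text
0.0 [0.24621615 0.60089543 0.18896922] [-6.06724895e-01 -3.08218549e+00  2.96125483e-03]
scene 533.4203877265502 533.4203877265502 280.03137141502395 205.1008953599158
[[-0.1173, 0.993, 0.0156, 0.0327], [0.6458, 0.0882, -0.7584, -0.2715], [-0.7544, -0.0788, -0.6517, 1.5526], [0.0, 0.0, 0.0, 1.0]]
hob [([190.0, 181.0, 374.0, 326.0], 0.86)]
mid_panel [([233.0, 182.0, 329.0, 253.0], 0.83)]
end_panel [([234.0, 186.0, 304.0, 221.0], 0.66)]
catch_post [([191.0, 181.0, 377.0, 326.0], 0.51)]
mid_tip [([230.0, 185.0, 333.0, 250.0], 0.93)]
end_tip [([236.0, 186.0, 301.0, 222.0], 0.87)]
mid_hinge [([230.0, 183.0, 335.0, 252.0], 0.61), ([232.0, 186.0, 302.0, 223.0], 0.45)]
end_hinge [([234.0, 186.0, 303.0, 222.0], 0.68)]
back_panel [([191.0, 181.0, 376.0, 323.0], 0.94)]
canister [([386.0, 248.0, 453.0, 332.0], 0.61), ([190.0, 181.0, 377.0, 325.0], 0.19)]
mug [([148.0, 166.0, 191.0, 220.0], 0.89)]
mill [([132.0, 208.0, 167.0, 276.0], 0.86)]
top 465.13337382747426 465.13337382747426 285.14525809954193 216.32270620526404
[[0.0208, -0.9996, 0.0215, -0.0043], [-0.9964, -0.0225, -0.0815, 0.5429], [0.082, -0.0197, -0.9964, 1.0933], [0.0, 0.0, 0.0, 1.0]]
hob [([191.0, 133.0, 342.0, 274.0], 0.88)]
mid_panel [([227.0, 158.0, 318.0, 242.0], 0.92), ([257.0, 211.0, 320.0, 228.0], 0.46)]
end_panel [([260.0, 211.0, 316.0, 231.0], 0.94), ([226.0, 158.0, 322.0, 242.0], 0.37)]
catch_post [([191.0, 131.0, 344.0, 278.0], 0.82)]
mid_tip [([229.0, 162.0, 318.0, 235.0], 0.62)]
end_tip [([259.0, 212.0, 321.0, 229.0], 0.74)]
mid_hinge [([227.0, 158.0, 320.0, 235.0], 0.71)]
end_hinge [([257.0, 213.0, 316.0, 228.0], 0.65), ([192.0, 128.0, 339.0, 277.0], 0.65)]
back_panel [([190.0, 130.0, 340.0, 280.0], 0.57)]
canister [([131.0, 126.0, 191.0, 177.0], 0.59), ([367.0, 222.0, 406.0, 270.0], 0.17)]
mug [([366.0, 221.0, 405.0, 271.0], 0.66)]
mill [([369.0, 164.0, 404.0, 193.0], 0.81)]
1.3
```

View pics/top0.png

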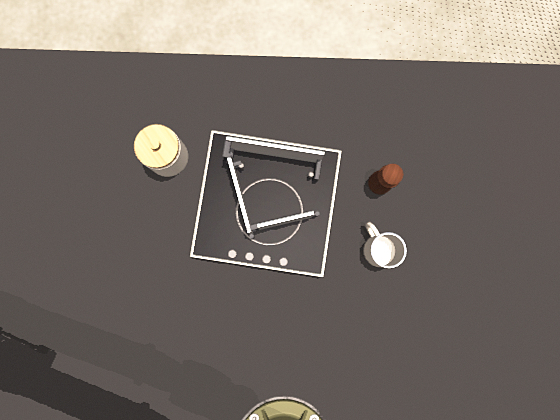

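View pics/scene0.png

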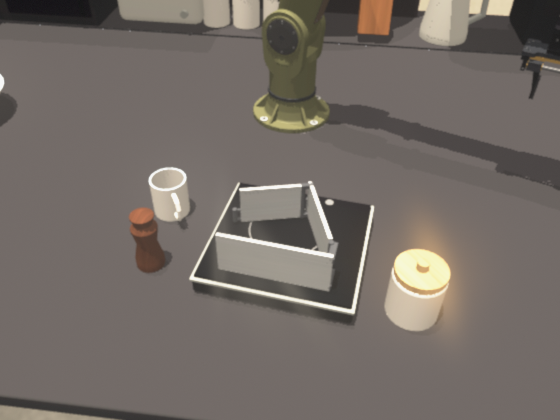

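The top view shows the hob corners near (212,131), (341,151), (324,276) and (191,257). The middle panel runs from (229,155) to (249,233), and the end panel from (250,228) to (316,213). I'll zoom in for better pixel positions.

Run:
```python
import cv2
im=cv2.imread('pics/top0.png')
c=im[120:285,180:350];cv2.imwrite('pics/crop.png',cv2.resize(c,None,fx=3.5,fy=3.5,interpolation=cv2.INTER_CUBIC))
```

```text
(no output)
```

View pics/crop.png

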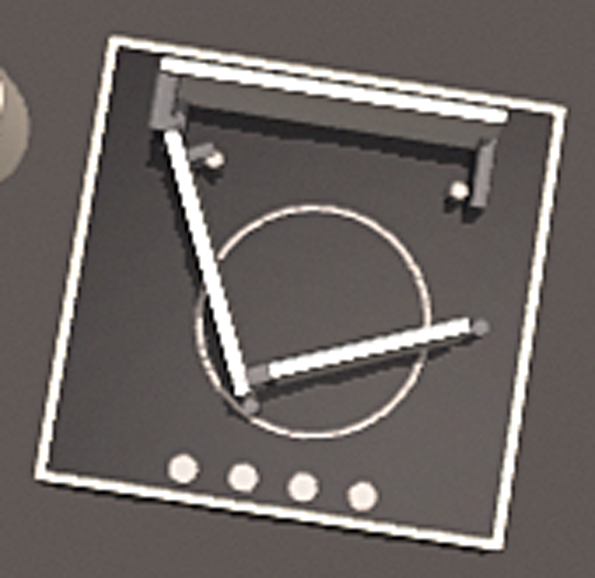

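```bash
cat >> h.py <<'E'
def pix2w(im,p,z):
    E=np.array(im['extrinsics']);d=E[:3,:3].T@np.array([(p[0]-im['cx'])/im['fx'],(p[1]-im['cy'])/im['fy'],1]);c=-E[:3,:3].T@E[:3,3]
    return (c+d*(z-c[2])/d[2])
def rigid(A,B): # B=R A+t 2d
    A=np.array(A,float);B=np.array(B,float);a=A.mean(0);b=B.mean(0);A=A-a;B=B-b
    th=np.arctan2((A[:,0]*B[:,1]-A[:,1]*B[:,0]).sum(),(A*B).sum());c,s=np.cos(th),np.sin(th);Rm=np.array([[c,-s],[s,c]])
    return th,b-Rm@a,np.linalg.norm(B-A@Rm.T,axis=1)
E
python3 - <<'E'
from h import *
im=vision.get_image('top')
f=lambda u,v,z:pix2w(im,(180+(u+.5)/3.5-.5,120+(v+.5)/3.5-.5),z)[:2]
C=[f(*p,.05) for p in [(110,37),(567,107),(502,550),(36,478)]]
th,t,r=rigid([(.15,.155),(.15,-.155),(-.15,-.155),(-.15,.155)],C);print('hob',th,t,r)
c,s=np.cos(th),np.sin(th);Rm=np.array([[c,-s],[s,c]])
for n,p in dict(b1=(162,64),b2=(507,117),m1=(172,133),m2=(241,395),e1=(270,371),e2=(470,325)).items():
    print(n,np.round(1e3*Rm.T@(f(*p,.14)-t),1),np.round(f(*p,.14),4))
for n,p in dict(roller=(459,190),ec=(214,160)).items(): print(n,np.round(1e3*Rm.T@(f(*p,.074)-t),1))
im2=vision.get_image('scene')
for n,p in dict(can=(417,310),mug=(170,208),mill=(150,262)).items(): print(n,pix2w(im2,p,0.0))
for n,p,z in [('can',(158,145),.131),('mill',(393,174),.145),('mug',(387,249),.09)]: print(n,pix2w(im,p,z))
w=vision.get_image('wrist');E=np.array(w['extrinsics']);print('wristcam',-E[:3,:3].T@E[:3,3])
E
```

```text
hob -0.13063493388013553 [0.57179259 0.05209752] [0.00137019 0.00167012 0.00110373 0.00094362]
b1 [116.2 105.7] [0.7008 0.1418]
b2 [ 116.6 -110.6] [ 0.673  -0.0728]
m1 [74.4 92.6] [0.6577 0.1343]
m2 [-78.9  25.2] [0.4968 0.0873]
e1 [-61.8  10. ] [0.5119 0.07  ]
e2 [ -15.1 -106.8] [ 0.5429 -0.0518]
roller [ 78.8 -91.2]
ec [73.6 71.2]
can [ 6.85882294e-01  3.09436857e-01 -1.11022302e-16]
mug [ 0.46235251 -0.23218519  0.        ]
mill [ 0.63196459 -0.22678411  0.        ]
can [0.68353249 0.28981675 0.131     ]
mill [ 0.62978181 -0.22112191  0.145     ]
mug [ 0.4687719  -0.22180848  0.09      ]
wristcam [0.17191579 0.63129749 0.38460956]
```

```bash
cat >> h.py <<'E'
TH=-.1306;T0=np.array([.5718,.0521])
def rot(a): c,s=np.cos(a),np.sin(a);return np.array([[c,-s],[s,c]])
def hob(p): return rot(TH)@(np.array(p)/1e3)+T0
H1=np.array([80,95.])
def mid(q1,p): return H1+rot(-q1)@np.array(p,float)      # mm, hob frame
def end(q1,q2,p): return mid(q1,(16,-165))+rot(-q1-q2)@np.array(p,float)
def to(h,z,yaw=None):  # hob-frame mm target, z mm, yaw = world angle of tool y (mod pi)
    s=ctrl.get_state();M=R.from_rotvec(s['tool_rot']);w=np.r_[hob(h),z/1e3]
    d=M.inv().apply(w-s['position'])*1e3;yt=M.as_matrix()[:,1];y0=np.arctan2(yt[1],yt[0])
    dy=0 if yaw is None else -((yaw-y0+np.pi/2)%np.pi-np.pi/2)
    print('t',np.round(d,1),'wz',round(dy,3),'yaw',round(y0,3),'world',np.round(w,3))
def st():
    s=ctrl.get_state();p=s['position'];h=rot(-TH)@(p[:2]-T0)*1e3
    print(round(s['time'],2),'hob',np.round(h,1),'z',round(p[2]*1e3,1),'F',np.round(s['ft_force'],1),'grip',s['grip_width'],s['grip_force'],'j7',round(s['joint_positions'][6],2))
E
python3 - <<'E'
from h import *
st();to(end(1.158,1.603,(30,112)),190,1.853)
E
```

```text
1.45 hob [-394.1  502.3] z 190.1 F [-0.1 -0.1 -0.2] grip 0.9957060031626956 0.0 j7 -0.06
t [-4.858e+02 -4.957e+02  1.000e-01] wz -0.671 yaw 1.182 world [ 0.508 -0.041  0.19 ]
```

Request:
jog_arm(
  increments=[
    {"tx": -29, "ty": -29, "wz": -0.12, "gripper": 0},
    {"tx": -58, "ty": -58, "wz": -0.24, "gripper": 0},
    {"tx": -87, "ty": -88, "wz": -0.36, "gripper": 0},
    {"tx": -116, "ty": -118, "wz": -0.48, "gripper": 0},
    {"tx": -145, "ty": -148, "wz": -0.6, "gripper": 0},
  ],
  grip_force=20,
)

```text
validation failed for argument at $.in...
```

Run:
```python
from h import *
st();to(end(1.158,1.603,(30,112)),190,1.853)
```

```text
1.45 hob [-394.1  502.3] z 190.1 F [-0.1 -0.1 -0.2] grip 0.9957060031626956 0.0 j7 -0.06
t [-4.858e+02 -4.957e+02  1.000e-01] wz -0.671 yaw 1.182 world [ 0.508 -0.041  0.19 ]
```

Every row probably needs all seven keys.

Request:
jog_arm(
  increments=[
    {"tx": -29, "ty": -29, "tz": 0, "wx": 0, "wy": 0, "wz": -0.12, "gripper": 0},
    {"tx": -58, "ty": -58, "tz": 0, "wx": 0, "wy": 0, "wz": -0.24, "gripper": 0},
    {"tx": -87, "ty": -88, "tz": 0, "wx": 0, "wy": 0, "wz": -0.36, "gripper": 0},
    {"tx": -116, "ty": -118, "tz": 0, "wx": 0, "wy": 0, "wz": -0.48, "gripper": 0},
    {"tx": -145, "ty": -148, "tz": 0, "wx": 0, "wy": 0, "wz": -0.6, "gripper": 0},
  ],
  grip_force=20,
)

```text
time: 1.87
position: [0.3247, 0.4086, 0.1901]
tool_rot: [-0.336, 3.123, 0.0]
ft_force: [1.2, -0.0, 0.7]
grip_width: 0.707
grip_force: 0.0
```

Run:
```python
from h import *
st();to(end(1.158,1.603,(30,112)),190,1.853)
```

```text
1.87 hob [-291.4  321.3] z 190.1 F [ 1.2 -0.   0.7] grip 0.7072872165145195 0.0 j7 0.83
t [-8.340e+01 -4.787e+02  1.000e-01] wz -0.068 yaw 1.785 world [ 0.508 -0.041  0.19 ]
```

Request:
jog_arm(
  increments=[
    {"tx": -7, "ty": -40, "tz": 0, "wx": 0, "wy": 0, "wz": 0, "gripper": 0},
    {"tx": -14, "ty": -81, "tz": 0, "wx": 0, "wy": 0, "wz": 0, "gripper": 0},
    {"tx": -21, "ty": -122, "tz": 0, "wx": 0, "wy": 0, "wz": 0, "gripper": 0},
    {"tx": -28, "ty": -162, "tz": 0, "wx": 0, "wy": 0, "wz": 0, "gripper": 0},
    {"tx": -35, "ty": -202, "tz": 0, "wx": 0, "wy": 0, "wz": 0, "gripper": 0},
  ],
)

```text
time: 2.28
position: [0.4007, 0.2183, 0.1905]
tool_rot: [-0.327, 3.124, 0.001]
ft_force: [0.9, 0.8, 0.1]
grip_width: 0.325
grip_force: 0.0
```

Request:
jog_arm(
  increments=[
    {"tx": -7, "ty": -40, "tz": 0, "wx": 0, "wy": 0, "wz": 0, "gripper": 0},
    {"tx": -14, "ty": -81, "tz": 0, "wx": 0, "wy": 0, "wz": 0, "gripper": 0},
    {"tx": -21, "ty": -122, "tz": 0, "wx": 0, "wy": 0, "wz": 0, "gripper": 0},
    {"tx": -28, "ty": -162, "tz": 0, "wx": 0, "wy": 0, "wz": 0, "gripper": 0},
    {"tx": -35, "ty": -202, "tz": 0, "wx": 0, "wy": 0, "wz": 0, "gripper": 0},
  ],
)

```text
time: 2.7
position: [0.4768, 0.0278, 0.1906]
tool_rot: [-0.327, 3.123, 0.001]
ft_force: [1.1, 1.1, -0.4]
grip_width: 0.02
grip_force: 0.0
```

Run:
```python
from h import *
st();to(end(1.158,1.603,(30,112)),190,1.853)
```

```text
2.7 hob [-91.1 -36.4] z 190.6 F [ 1.1  1.1 -0.4] grip 0.0198237038678577 0.0 j7 1.64
t [-16.3 -74.2   0.6] wz -0.074 yaw 1.779 world [ 0.508 -0.041  0.19 ]
```

Request:
jog_arm(
  increments=[
    {"tx": -8, "ty": -37, "tz": 0, "wx": 0, "wy": 0, "wz": -0.07, "gripper": 0},
    {"tx": -16, "ty": -74, "tz": 0, "wx": 0, "wy": 0, "wz": -0.07, "gripper": 0},
    {"tx": -16, "ty": -74, "tz": 30, "wx": 0, "wy": 0, "wz": -0.07, "gripper": 0},
    {"tx": -16, "ty": -74, "tz": 60, "wx": 0, "wy": 0, "wz": -0.07, "gripper": 0},
    {"tx": -16, "ty": -74, "tz": 95, "wx": 0, "wy": 0, "wz": -0.07, "gripper": 0},
  ],
)

```text
time: 3.12
position: [0.5088, -0.0401, 0.0954]
tool_rot: [-0.433, 3.108, 0.0]
ft_force: [1.1, 0.9, -0.6]
grip_width: 0.008
grip_force: 0.0
```

Run:
```python
from h import *
st()
for q in [1.6,1.4,1.2,1.0,.8,.6,.5,.4]: to(end(1.158,q,(17,112)),95,1.853)
im=vision.get_image('wrist');cv2.imwrite('pics/w1.png',im['color'])
```

```text
3.12 hob [-50.4 -99.6] z 95.4 F [ 1.1  0.9 -0.6] grip 0.007549053470206825 0.0 j7 1.92
t [-12.3  -1.4   0.5] wz -0.006 yaw 1.847 world [ 0.521 -0.038  0.095]
t [-34.8  -3.1   0.6] wz -0.006 yaw 1.847 world [ 0.543 -0.034  0.095]
t [-57.3  -0.3   0.7] wz -0.006 yaw 1.847 world [ 0.564 -0.025  0.095]
t [-78.7   7.    0.8] wz -0.006 yaw 1.847 world [ 0.583 -0.012  0.095]
t [-98.3  18.3   0.8] wz -0.006 yaw 1.847 world [0.598 0.004 0.095]
t [-115.2   33.3    0.9] wz -0.006 yaw 1.847 world [0.611 0.023 0.095]
t [-122.5   42.     0.9] wz -0.006 yaw 1.847 world [0.615 0.034 0.095]
t [-128.8   51.4    0.9] wz -0.006 yaw 1.847 world [0.619 0.045 0.095]
```

View pics/w1.png

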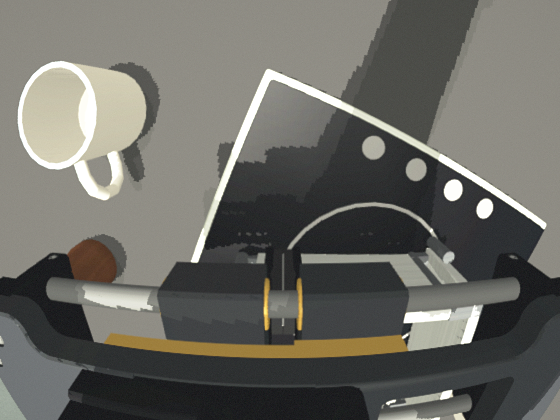

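The fingers are down in front of the end panel, which is visible behind them, and clear of it. Now I'll push along the arc.

Request:
jog_arm(
  increments=[
    {"tx": -8, "ty": -1, "tz": 0, "wx": 0, "wy": 0, "wz": 0, "gripper": 0},
    {"tx": -16, "ty": -2, "tz": 0, "wx": 0, "wy": 0, "wz": 0, "gripper": 0},
    {"tx": -24, "ty": -3, "tz": 0, "wx": 0, "wy": 0, "wz": 0, "gripper": 0},
    {"tx": -32, "ty": -3, "tz": 0, "wx": 0, "wy": 0, "wz": 0, "gripper": 0},
    {"tx": -40, "ty": -3, "tz": 0, "wx": 0, "wy": 0, "wz": 0, "gripper": 0},
  ],
)

```text
time: 3.58
position: [0.5487, -0.0308, 0.0968]
tool_rot: [-0.437, 3.108, -0.0]
ft_force: [-1.2, -0.9, 1.6]
grip_width: 0.004
grip_force: 0.6
```

Request:
jog_arm(
  increments=[
    {"tx": -8, "ty": 1, "tz": 0, "wx": 0, "wy": 0, "wz": 0, "gripper": 0},
    {"tx": -17, "ty": 3, "tz": 0, "wx": 0, "wy": 0, "wz": 0, "gripper": 0},
    {"tx": -25, "ty": 5, "tz": 0, "wx": 0, "wy": 0, "wz": 0, "gripper": 0},
    {"tx": -32, "ty": 7, "tz": 0, "wx": 0, "wy": 0, "wz": 0, "gripper": 0},
    {"tx": -39, "ty": 10, "tz": 0, "wx": 0, "wy": 0, "wz": 0, "gripper": 0},
  ],
)

```text
time: 4.0
position: [0.5819, -0.0103, 0.0951]
tool_rot: [0.436, -3.111, 0.0]
ft_force: [-1.1, -1.1, -0.0]
grip_width: 0.003
grip_force: 0.6
```

Run:
```python
from h import *
st()
for q in [.8,.6,.5,.4]: to(end(1.158,q,(17,112)),95,1.853)
im=vision.get_image('top');c=im['color'][120:285,180:350];cv2.imwrite('pics/t2.png',cv2.resize(c,None,fx=3.5,fy=3.5,interpolation=cv2.INTER_CUBIC))
```

```text
4.0 hob [ 18.2 -60.6] z 95.1 F [-1.1 -1.1 -0. ] grip 0.003099256467540667 0.6191182328620926 j7 1.93
t [-19.8   9.6   0.1] wz -0.003 yaw 1.85 world [0.598 0.004 0.095]
t [-36.8  24.6   0.1] wz -0.003 yaw 1.85 world [0.611 0.023 0.095]
t [-44.1  33.3   0.1] wz -0.003 yaw 1.85 world [0.615 0.034 0.095]
t [-50.4  42.6   0.1] wz -0.003 yaw 1.85 world [0.619 0.045 0.095]
```

View pics/t2.png

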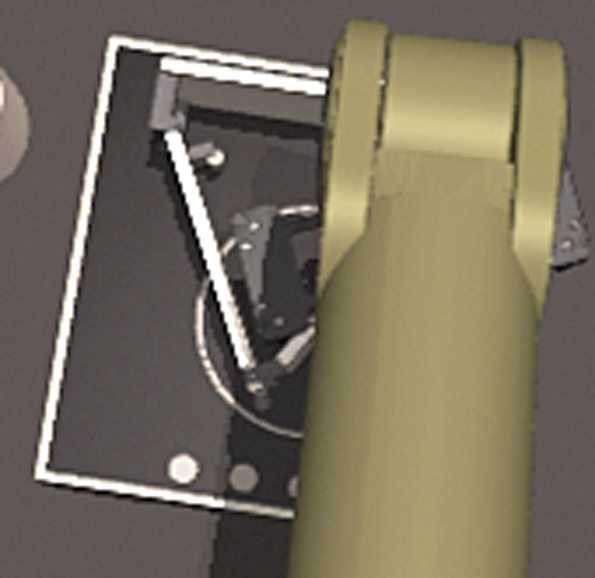

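The middle panel is at about 1.11 rad, with its tip near crop pixel (248,380), so it closed by about 0.05. The end panel is following the fingers. I'll continue.

Run:
```python
from h import *
for q in [.9,.75,.6,.5,.4,.3]: to(end(1.11,q,(17,112)),95,1.9)
```

```text
t [-14.4  -2.7   0. ] wz -0.049 yaw 1.851 world [ 0.598 -0.007  0.095]
t [-28.    7.5   0. ] wz -0.049 yaw 1.851 world [0.608 0.006 0.095]
t [-39.9  19.6   0.1] wz -0.049 yaw 1.851 world [0.616 0.021 0.095]
t [-46.8  28.6   0.1] wz -0.049 yaw 1.851 world [0.62  0.032 0.095]
t [-52.7  38.3   0.1] wz -0.049 yaw 1.851 world [0.623 0.042 0.095]
t [-57.6  48.4   0.1] wz -0.049 yaw 1.851 world [0.625 0.054 0.095]
```

Request:
jog_arm(
  increments=[
    {"tx": -8, "ty": 2, "tz": 0, "wx": 0, "wy": 0, "wz": 0, "gripper": 0},
    {"tx": -16, "ty": 4, "tz": 0, "wx": 0, "wy": 0, "wz": 0, "gripper": 0},
    {"tx": -24, "ty": 7, "tz": 0, "wx": 0, "wy": 0, "wz": 0, "gripper": 0},
    {"tx": -30, "ty": 11, "tz": 0, "wx": 0, "wy": 0, "wz": 0, "gripper": 0},
    {"tx": -36, "ty": 16, "tz": 0, "wx": 0, "wy": 0, "wz": -0.03, "gripper": 0},
  ],
)

```text
time: 4.47
position: [0.612, 0.0147, 0.095]
tool_rot: [0.484, -3.104, 0.001]
ft_force: [-0.9, -1.3, -0.8]
grip_width: 0.001
grip_force: 0.6
```

Request:
jog_arm(
  increments=[
    {"tx": -4, "ty": 4, "tz": 0, "wx": 0, "wy": 0, "wz": 0, "gripper": 0},
    {"tx": -8, "ty": 9, "tz": 0, "wx": 0, "wy": 0, "wz": 0, "gripper": 0},
    {"tx": -12, "ty": 15, "tz": 0, "wx": 0, "wy": 0, "wz": 0, "gripper": 0},
    {"tx": -15, "ty": 20, "tz": 0, "wx": 0, "wy": 0, "wz": 0, "gripper": 0},
    {"tx": -18, "ty": 26, "tz": 0, "wx": 0, "wy": 0, "wz": 0, "gripper": 0},
  ],
)

```text
time: 4.88
position: [0.6209, 0.0452, 0.0952]
tool_rot: [-0.483, 3.104, -0.0]
ft_force: [-0.4, -0.9, -1.0]
grip_width: 0.009
grip_force: 0.5
```

Run:
```python
from h import *
st()
to(end(1.11,.4,(17,112)),95,1.9)
im=vision.get_image('scene');c=im['color'][150:350,160:400];cv2.imwrite('pics/s2.png',cv2.resize(c,None,fx=3,fy=3,interpolation=cv2.INTER_CUBIC))
```

```text
4.88 hob [49.6 -0.4] z 95.2 F [-0.4 -0.9 -1. ] grip 0.008652476144089039 0.5465191119583324 j7 1.89
t [-1.3 -3.3  0.2] wz -0.021 yaw 1.879 world [0.623 0.042 0.095]
```

View pics/s2.png

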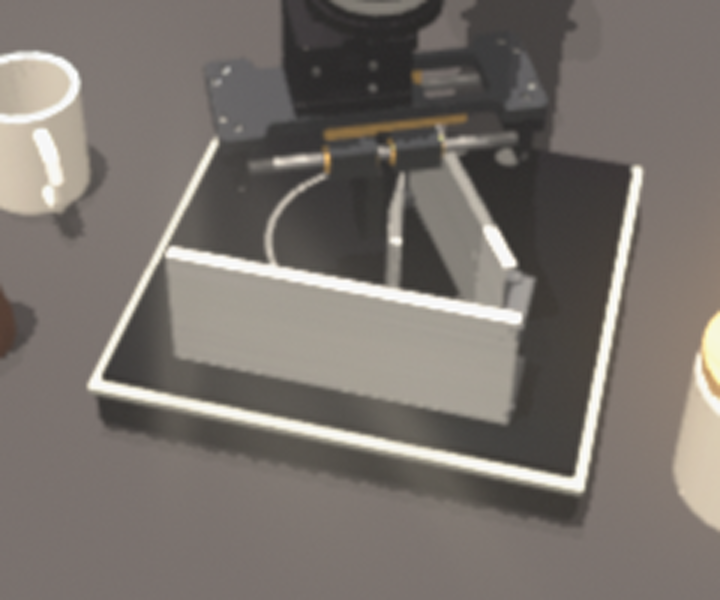

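The end panel's tip top shows at crop (397,240). The middle panel's top edge runs from (445,155) to (512,262).

Run:
```python
from h import *
im=vision.get_image('scene')
for p in [(397,240),(405,175),(447,155),(508,262)]:
    w=pix2w(im,(160+(p[0]+.5)/3-.5,150+(p[1]+.5)/3-.5),.14)[:2];print(p,np.round(rot(-TH)@(w-T0)*1e3,1))
for q in(.3,.35,.4,.45,.5): print(q,end(1.11,q,(0,128)),mid(1.11,(0,-174)))
for d,y in [(30,-50),(30,-60),(25,-50)]: to(mid(1.11,(d,y)),95,1.9)
```

```text
(397, 240) [71.5 20.4]
(405, 175) [11.6 11.5]
(447, 155) [-14.6  33.2]
(508, 262) [72.7 88.8]
0.3 [65.67311406 27.79302265] [-75.85157131  17.62889609]
0.35 [66.53945165 21.45260258] [-75.85157131  17.62889609]
0.4 [67.08781761 15.07680756] [-75.85157131  17.62889609]
0.45 [67.31684132  8.68157375] [-75.85157131  17.62889609]
0.5 [67.22595034  2.2828859 ] [-75.85157131  17.62889609]
t [-18.2  40.7   0.2] wz -0.018 yaw 1.882 world [0.626 0.091 0.095]
t [-8.2 40.5  0.2] wz -0.018 yaw 1.882 world [0.616 0.088 0.095]
t [-18.1  45.7   0.2] wz -0.018 yaw 1.882 world [0.624 0.096 0.095]
```

Run:
```python
from h import *
to(mid(1.0,(27,-60)),95,2.01)
```

```text
t [-11.6  37.1   0.2] wz -0.128 yaw 1.882 world [0.621 0.086 0.095]
```

Request:
jog_arm(
  increments=[
    {"tx": 2, "ty": -6, "tz": 0, "wx": 0, "wy": 0, "wz": 0, "gripper": 0},
    {"tx": 2, "ty": -6, "tz": -30, "wx": 0, "wy": 0, "wz": 0, "gripper": 0},
    {"tx": 2, "ty": -6, "tz": -60, "wx": 0, "wy": 0, "wz": 0, "gripper": 0.3},
    {"tx": 2, "ty": -6, "tz": -75, "wx": 0, "wy": 0, "wz": -0.06, "gripper": 1},
    {"tx": 2, "ty": -6, "tz": -75, "wx": 0, "wy": 0, "wz": -0.12, "gripper": 1},
  ],
  grip_force=18,
)

```text
time: 5.4
position: [0.6236, 0.0374, 0.1752]
tool_rot: [-0.669, 3.061, -0.001]
ft_force: [0.4, -0.4, 1.1]
grip_width: 0.152
grip_force: 0.0
```

Run:
```python
from h import *
st();to(mid(1.0,(27,-60)),95,2.01)
```

```text
5.4 hob [53.3 -7.8] z 175.2 F [ 0.4 -0.4  1.1] grip 0.1524073641068813 0.0 j7 2.0
t [-16.9  45.4  80.2] wz -0.009 yaw 2.001 world [0.621 0.086 0.095]
```

Request:
jog_arm(
  increments=[
    {"tx": -8, "ty": 22, "tz": 0, "wx": 0, "wy": 0, "wz": 0, "gripper": 1},
    {"tx": -17, "ty": 45, "tz": 0, "wx": 0, "wy": 0, "wz": 0, "gripper": 1},
    {"tx": -17, "ty": 45, "tz": 0, "wx": 0, "wy": 0, "wz": 0, "gripper": 1},
    {"tx": -17, "ty": 45, "tz": 0, "wx": 0, "wy": 0, "wz": 0, "gripper": 1},
    {"tx": -17, "ty": 45, "tz": 0, "wx": 0, "wy": 0, "wz": 0, "gripper": 1},
  ],
)

```text
time: 5.82
position: [0.6176, 0.0852, 0.1702]
tool_rot: [-0.667, 3.07, -0.001]
ft_force: [0.3, 0.0, -0.2]
grip_width: 0.53
grip_force: 0.0
```

Request:
jog_arm(
  increments=[
    {"tx": 0, "ty": 0, "tz": 0, "wx": 0, "wy": 0, "wz": 0, "gripper": 1},
    {"tx": 0, "ty": 0, "tz": 0, "wx": 0, "wy": 0, "wz": 0, "gripper": 1},
    {"tx": 0, "ty": 0, "tz": 0, "wx": 0, "wy": 0, "wz": 0, "gripper": 1},
    {"tx": 0, "ty": 0, "tz": 0, "wx": 0, "wy": 0, "wz": 0, "gripper": 1},
    {"tx": 0, "ty": 0, "tz": 0, "wx": 0, "wy": 0, "wz": 0, "gripper": 1},
  ],
)

```text
time: 6.23
position: [0.6175, 0.086, 0.1701]
tool_rot: [-0.667, 3.07, -0.0]
ft_force: [0.2, 0.0, 0.4]
grip_width: 0.91
grip_force: 0.0
```

Run:
```python
from h import *
st();to(mid(1.0,(27,-60)),95,2.01)
a=vision.get_image('scene')['color'][150:350,200:400];b=vision.get_image('top')['color'][120:285,180:350]
a=cv2.resize(a,(400,400));b=cv2.resize(b,(400,388));b=cv2.copyMakeBorder(b,0,12,0,0,0)
cv2.imwrite('pics/c3.png',np.hstack([a,b]))
```

```text
6.23 hob [40.9 39.6] z 170.1 F [0.2 0.  0.4] grip 0.9103284283977853 0.0 j7 1.91
t [-2.9 -1.4 75.1] wz -0.011 yaw 1.999 world [0.621 0.086 0.095]
```

View pics/c3.png

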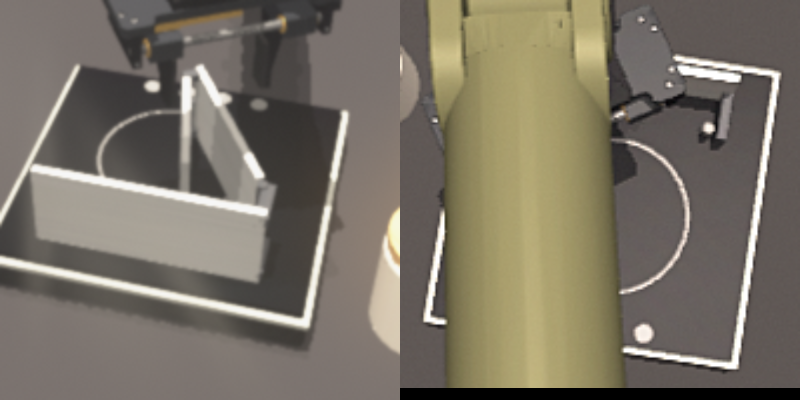

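The open fingers hang above the panels. In the scene half, the end panel's top edge runs (187,72) to (186,110), and the middle panel's runs (200,68) to (257,176).

Run:
```python
from h import *
im=vision.get_image('scene')
P=[]
for p in [(186,110),(187,72),(200,68),(257,176)]:
    w=pix2w(im,(200+(p[0]+.5)/2-.5,150+(p[1]+.5)/2-.5),.14)[:2];h=rot(-TH)@(w-T0)*1e3;P.append(h);print(p,np.round(h,1))
d=H1-P[2];print('q1',np.arctan2(d[0],d[1]))
for q1 in (1.0,1.05,1.1):
  e=P[0]-mid(q1,(16,-165));print(q1,np.arctan2(e[0],e[1])-q1,np.linalg.norm(e))
  for n in(1,-1): print(n,'tip/fingers mid-frame', rot(q1)@(P[0]-H1))
# finger inner faces in mid frame for current pose
s=ctrl.get_state();h=rot(-TH)@(s['position'][:2]-T0)*1e3
for q1 in (1.0,1.1): print(rot(q1)@(h-H1))
```

```text
(186, 110) [3.3 5.8]
(187, 72) [-53.7  -6.5]
(200, 68) [-63.5   4.6]
(257, 176) [75.  87.9]
q1 1.0086597143377036
1.0 0.324994431057523 55.20546999080755
1 tip/fingers mid-frame [  33.62730025 -112.68439809]
-1 tip/fingers mid-frame [  33.62730025 -112.68439809]
1.05 0.40513421153967966 58.90552378081398
1 tip/fingers mid-frame [  39.21714749 -110.86290741]
-1 tip/fingers mid-frame [  39.21714749 -110.86290741]
1.1 0.4720215379728081 63.13998028785051
1 tip/fingers mid-frame [  44.70897228 -108.76431719]
-1 tip/fingers mid-frame [  44.70897228 -108.76431719]
[ 25.20825137 -62.75970384]
[ 31.34783077 -59.92954087]
```

q1 ≈ 1.01 and q2 ≈ 0.33, and both panels fit between the fingers. I'll descend and close.

Request:
jog_arm(
  increments=[
    {"tx": -2, "ty": -1, "tz": 15, "wx": 0, "wy": 0, "wz": 0, "gripper": 1},
    {"tx": -2, "ty": -1, "tz": 30, "wx": 0, "wy": 0, "wz": 0, "gripper": 1},
    {"tx": -2, "ty": -1, "tz": 45, "wx": 0, "wy": 0, "wz": 0, "gripper": 1},
    {"tx": -2, "ty": -1, "tz": 60, "wx": 0, "wy": 0, "wz": 0, "gripper": 1},
    {"tx": -2, "ty": -1, "tz": 74, "wx": 0, "wy": 0, "wz": 0, "gripper": 1},
  ],
)

```text
time: 6.8
position: [0.6196, 0.0864, 0.0953]
tool_rot: [0.668, -3.07, -0.0]
ft_force: [-0.5, 0.9, 0.7]
grip_width: 1.0
grip_force: 0.0
```

Run:
```python
from h import *
st();to(mid(1.01,(25,-60)),95,2.0)
```

```text
6.8 hob [42.9 40.2] z 95.3 F [-0.5  0.9  0.7] grip 1.0003496697782042 0.0 j7 1.93
t [-0.6  1.6  0.3] wz -0.0 yaw 2.0 world [0.619 0.088 0.095]
```

Request:
jog_arm(
  increments=[
    {"tx": 0, "ty": 4, "tz": 0, "wx": 0, "wy": 0, "wz": 0, "gripper": 0.8},
    {"tx": 0, "ty": 8, "tz": 0, "wx": 0, "wy": 0, "wz": 0, "gripper": 0.7},
    {"tx": 0, "ty": 12, "tz": 0, "wx": 0, "wy": 0, "wz": 0, "gripper": 0.6},
    {"tx": 0, "ty": 16, "tz": 0, "wx": 0, "wy": 0, "wz": 0, "gripper": 0.5},
    {"tx": 0, "ty": 18, "tz": 0, "wx": 0, "wy": 0, "wz": 0, "gripper": 0.45},
  ],
)

```text
time: 7.22
position: [0.613, 0.1037, 0.0974]
tool_rot: [-0.669, 3.067, 0.0]
ft_force: [1.2, -0.0, 1.0]
grip_width: 0.706
grip_force: 0.5
```

Request:
jog_arm(
  increments=[
    {"tx": 0, "ty": 0, "tz": 0, "wx": 0, "wy": 0, "wz": 0, "gripper": 0.42},
    {"tx": 0, "ty": 0, "tz": 0, "wx": 0, "wy": 0, "wz": 0, "gripper": 0.4},
    {"tx": 0, "ty": 0, "tz": 0, "wx": 0, "wy": 0, "wz": 0, "gripper": 0.37},
    {"tx": 0, "ty": 0, "tz": 0, "wx": 0, "wy": 0, "wz": 0, "gripper": 0.34},
    {"tx": 0, "ty": 0, "tz": 0, "wx": 0, "wy": 0, "wz": 0, "gripper": 0.31},
  ],
)

```text
time: 7.63
position: [0.6123, 0.1017, 0.0964]
tool_rot: [0.666, -3.07, 0.001]
ft_force: [-1.7, 0.2, 2.5]
grip_width: 0.355
grip_force: 11.2
```

Request:
jog_arm(
  increments=[
    {"tx": 0, "ty": 0, "tz": 0, "wx": 0, "wy": 0, "wz": 0, "gripper": 0.28},
    {"tx": 0, "ty": 0, "tz": 0, "wx": 0, "wy": 0, "wz": 0, "gripper": 0.27},
    {"tx": 0, "ty": 0, "tz": 0, "wx": 0, "wy": 0, "wz": 0, "gripper": 0.26},
    {"tx": 0, "ty": 0, "tz": 0, "wx": 0, "wy": 0, "wz": 0, "gripper": 0.25},
    {"tx": 0, "ty": 0, "tz": 0, "wx": 0, "wy": 0, "wz": 0, "gripper": 0.25},
  ],
)

```text
time: 8.05
position: [0.6116, 0.1039, 0.0959]
tool_rot: [0.67, -3.069, -0.002]
ft_force: [-2.1, 1.5, 0.9]
grip_width: 0.27
grip_force: 18.0
```

Run:
```python
from h import *
st();print(ctrl.get_state()['grip_width']*87)
```

```text
8.05 hob [32.8 56.5] z 95.9 F [-2.1  1.5  0.9] grip 0.2696910587184975 17.97268509864807 j7 1.9
23.463122108509285
```

The grip width of 23.5 mm matches the folded pair (24 mm), so the end panel is home. I'll release and lift.

Request:
jog_arm(
  increments=[
    {"tx": 0, "ty": 0, "tz": 0, "wx": 0, "wy": 0, "wz": 0, "gripper": 0.3},
    {"tx": 0, "ty": 0, "tz": 0, "wx": 0, "wy": 0, "wz": 0, "gripper": 0.4},
    {"tx": 0, "ty": 0, "tz": 0, "wx": 0, "wy": 0, "wz": 0, "gripper": 0.5},
    {"tx": 0, "ty": 0, "tz": 0, "wx": 0, "wy": 0, "wz": 0, "gripper": 0.6},
    {"tx": 0, "ty": 0, "tz": 0, "wx": 0, "wy": 0, "wz": 0, "gripper": 0.6},
  ],
)

```text
time: 8.47
position: [0.6125, 0.102, 0.0961]
tool_rot: [-0.667, 3.07, -0.001]
ft_force: [1.0, 0.3, -0.6]
grip_width: 0.517
grip_force: 0.0
```

Request:
jog_arm(
  increments=[
    {"tx": 0, "ty": 0, "tz": -15, "wx": 0, "wy": 0, "wz": 0, "gripper": 0.6},
    {"tx": 0, "ty": 0, "tz": -35, "wx": 0, "wy": 0, "wz": 0, "gripper": 0.6},
    {"tx": 0, "ty": 0, "tz": -60, "wx": 0, "wy": 0, "wz": 0, "gripper": 0.6},
    {"tx": 0, "ty": 0, "tz": -85, "wx": 0, "wy": 0, "wz": 0, "gripper": 0.6},
    {"tx": 0, "ty": 0, "tz": -85, "wx": 0, "wy": 0, "wz": 0, "gripper": 0},
  ],
)

```text
time: 8.88
position: [0.6155, 0.1026, 0.1869]
tool_rot: [-0.665, 3.061, 0.0]
ft_force: [0.7, -1.4, 0.5]
grip_width: 0.576
grip_force: 0.0
```

Run:
```python
from h import *
st()
for q in(.95,1.,1.05): to(mid(q,(-32,-160)),180,1.9)
a=vision.get_image('scene')['color'][150:350,200:400]
cv2.imwrite('pics/s4.png',cv2.resize(a,(600,600),interpolation=cv2.INTER_CUBIC))
```

```text
8.88 hob [36.8 55.8] z 186.9 F [ 0.7 -1.4  0.5] grip 0.5763220256192362 0.0 j7 1.88
t [104.3  32.4   5.9] wz 0.099 yaw 1.999 world [0.507 0.089 0.18 ]
t [103.   40.4   5.9] wz 0.099 yaw 1.999 world [0.505 0.097 0.18 ]
t [101.3  48.4   5.9] wz 0.099 yaw 1.999 world [0.503 0.105 0.18 ]
```

View pics/s4.png

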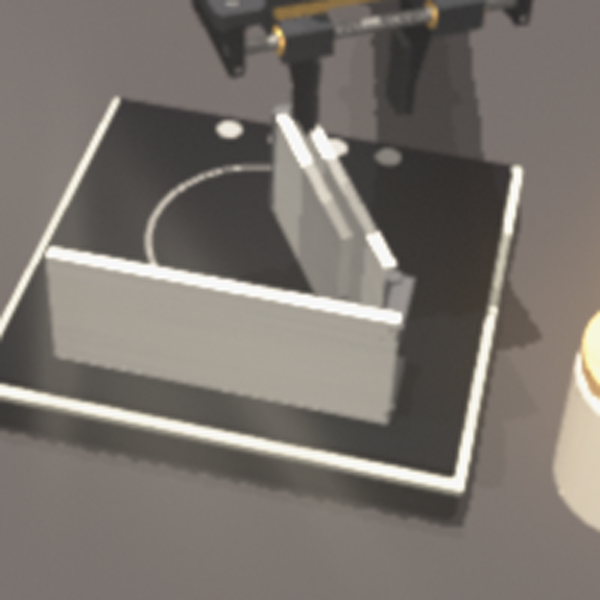

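The end panel now lies flat beside the middle panel, with both top edges parallel in the picture: (282,118)–(345,235) and (317,132)–(385,260). Next I'll place the closed fingers on the middle panel's outer side.

Run:
```python
from h import *
im=vision.get_image('scene')
P=[]
for p in [(317,132),(387,262),(282,118)]:
    w=pix2w(im,(200+(p[0]+.5)/3-.5,150+(p[1]+.5)/3-.5),.14)[:2];h=rot(-TH)@(w-T0)*1e3;P.append(h);print(p,np.round(h,1))
d=H1-P[0];print('q1',np.arctan2(d[0],d[1]),np.hypot(*d))
to(mid(1.0,(-42,-160)),185,1.44)
```

```text
(317, 132) [-35.7  22.1]
(387, 262) [72.9 88.3]
(282, 118) [-43.9  -3.4]
q1 1.0085430652036704 136.80874680292564
t [100.8  49.6  -2.9] wz 0.559 yaw 1.999 world [0.501 0.106 0.185]
```

Request:
jog_arm(
  increments=[
    {"tx": 25, "ty": 12, "tz": 0, "wx": 0, "wy": 0, "wz": 0.11, "gripper": 0},
    {"tx": 50, "ty": 25, "tz": 0, "wx": 0, "wy": 0, "wz": 0.22, "gripper": 0},
    {"tx": 75, "ty": 37, "tz": 0, "wx": 0, "wy": 0, "wz": 0.33, "gripper": 0},
    {"tx": 100, "ty": 50, "tz": 0, "wx": 0, "wy": 0, "wz": 0.44, "gripper": 0},
    {"tx": 101, "ty": 50, "tz": 0, "wx": 0, "wy": 0, "wz": 0.56, "gripper": 0},
  ],
)

```text
time: 9.4
position: [0.4941, 0.1067, 0.1792]
tool_rot: [-0.211, -3.129, -0.0]
ft_force: [0.7, -0.8, -0.5]
grip_width: 0.14
grip_force: 0.0
```

Request:
jog_arm(
  increments=[
    {"tx": 0, "ty": 0, "tz": 0, "wx": 0, "wy": 0, "wz": 0, "gripper": 0},
    {"tx": 0, "ty": 0, "tz": 0, "wx": 0, "wy": 0, "wz": 0, "gripper": 0},
    {"tx": 0, "ty": 0, "tz": 30, "wx": 0, "wy": 0, "wz": 0, "gripper": 0},
    {"tx": 0, "ty": 0, "tz": 60, "wx": 0, "wy": 0, "wz": 0, "gripper": 0},
    {"tx": 0, "ty": 0, "tz": 90, "wx": 0, "wy": 0, "wz": 0, "gripper": 0},
  ],
)

```text
time: 9.82
position: [0.5007, 0.1059, 0.09]
tool_rot: [0.202, 3.134, -0.0]
ft_force: [-0.2, 0.1, -0.1]
grip_width: 0.004
grip_force: 0.0
```

Run:
```python
from h import *
st()
for q in [1.0,.9,.8,.7,.6,.5,.4,.3,.2,.15,.1,.05,0]: print(q,end=' ');to(mid(q,(-(4+10*np.cos(q)+16*np.sin(q)),-160)),95,1.44)
```

```text
9.82 hob [-77.5  44.1] z 90.0 F [-0.2  0.1 -0.1] grip 0.0038959157635781393 0.0 j7 1.23
1.0 t [-10.4 -16.4  -5. ] wz 0.002 yaw 1.442 world [0.509 0.088 0.095]
0.9 t [-17.9 -30.8  -5. ] wz 0.002 yaw 1.442 world [0.515 0.073 0.095]
0.8 t [-27.  -44.6  -5. ] wz 0.002 yaw 1.442 world [0.522 0.058 0.095]
0.7 t [-37.5 -57.4  -5. ] wz 0.002 yaw 1.442 world [0.531 0.044 0.095]
0.6 t [-49.4 -69.3  -4.9] wz 0.002 yaw 1.442 world [0.541 0.031 0.095]
0.5 t [-62.7 -79.9  -4.9] wz 0.002 yaw 1.442 world [0.553 0.019 0.095]
0.4 t [-77.1 -89.1  -4.9] wz 0.002 yaw 1.442 world [0.566 0.008 0.095]
0.3 t [-92.5 -96.8  -4.9] wz 0.002 yaw 1.442 world [ 0.58  -0.002  0.095]
0.2 t [-108.8 -102.8   -4.9] wz 0.002 yaw 1.442 world [ 0.595 -0.01   0.095]
0.15 t [-117.3 -105.1   -4.8] wz 0.002 yaw 1.442 world [ 0.604 -0.013  0.095]
0.1 t [-125.8 -107.    -4.8] wz 0.002 yaw 1.442 world [ 0.612 -0.016  0.095]
0.05 t [-134.5 -108.5   -4.8] wz 0.002 yaw 1.442 world [ 0.62  -0.019  0.095]
0 t [-143.2 -109.4   -4.8] wz 0.002 yaw 1.442 world [ 0.629 -0.021  0.095]
```

Request:
jog_arm(
  increments=[
    {"tx": -6, "ty": -9, "tz": -6, "wx": 0, "wy": 0, "wz": 0, "gripper": 0},
    {"tx": -11, "ty": -18, "tz": -6, "wx": 0, "wy": 0, "wz": 0, "gripper": 0},
    {"tx": -16, "ty": -27, "tz": -6, "wx": 0, "wy": 0, "wz": 0, "gripper": 0},
    {"tx": -22, "ty": -36, "tz": -6, "wx": 0, "wy": 0, "wz": 0, "gripper": 0},
    {"tx": -27, "ty": -45, "tz": -6, "wx": 0, "wy": 0, "wz": 0, "gripper": 0},
  ],
)

```text
time: 10.23
position: [0.5228, 0.0569, 0.0991]
tool_rot: [0.207, 3.131, 0.002]
ft_force: [-0.5, 0.7, 0.1]
grip_width: 0.01
grip_force: 0.5
```

Request:
jog_arm(
  increments=[
    {"tx": -7, "ty": -8, "tz": 0, "wx": 0, "wy": 0, "wz": 0, "gripper": 0},
    {"tx": -14, "ty": -16, "tz": 0, "wx": 0, "wy": 0, "wz": 0, "gripper": 0},
    {"tx": -22, "ty": -24, "tz": 0, "wx": 0, "wy": 0, "wz": 0, "gripper": 0},
    {"tx": -29, "ty": -30, "tz": 0, "wx": 0, "wy": 0, "wz": 0, "gripper": 0},
    {"tx": -36, "ty": -35, "tz": 0, "wx": 0, "wy": 0, "wz": 0, "gripper": 0},
  ],
)

```text
time: 10.65
position: [0.5523, 0.0176, 0.0974]
tool_rot: [0.207, 3.134, 0.0]
ft_force: [0.1, 1.6, 0.7]
grip_width: 0.002
grip_force: 0.5
```

Request:
jog_arm(
  increments=[
    {"tx": -8, "ty": -5, "tz": 0, "wx": 0, "wy": 0, "wz": 0, "gripper": 0},
    {"tx": -16, "ty": -10, "tz": 0, "wx": 0, "wy": 0, "wz": 0, "gripper": 0},
    {"tx": -24, "ty": -15, "tz": 0, "wx": 0, "wy": 0, "wz": 0, "gripper": 0},
    {"tx": -32, "ty": -19, "tz": 0, "wx": 0, "wy": 0, "wz": 0, "gripper": 0},
    {"tx": -40, "ty": -22, "tz": 0, "wx": 0, "wy": 0, "wz": 0, "gripper": 0},
  ],
)

```text
time: 11.07
position: [0.5889, -0.0091, 0.0969]
tool_rot: [-0.206, -3.134, 0.0]
ft_force: [0.5, 0.4, -0.1]
grip_width: 0.007
grip_force: 0.4
```

Run:
```python
from h import *
st()
for q in [.2,.15,.1,.05,0]: print(q,end=' ');to(mid(q,(-(4+10*np.cos(q)+16*np.sin(q)),-160)),95,1.44)
```

```text
11.07 hob [ 24.9 -58.4] z 96.9 F [ 0.5  0.4 -0.1] grip 0.007071677195954792 0.44068062503356487 j7 1.53
0.2 t [-6.7  0.   1.9] wz -0.001 yaw 1.439 world [ 0.595 -0.01   0.095]
0.15 t [-15.1  -2.3   1.9] wz -0.001 yaw 1.439 world [ 0.604 -0.013  0.095]
0.1 t [-23.6  -4.2   1.9] wz -0.001 yaw 1.439 world [ 0.612 -0.016  0.095]
0.05 t [-32.3  -5.6   1.9] wz -0.001 yaw 1.439 world [ 0.62  -0.019  0.095]
0 t [-41.1  -6.5   1.9] wz -0.001 yaw 1.439 world [ 0.629 -0.021  0.095]
```

Now slower, watching the force.

Request:
jog_arm(
  increments=[
    {"tx": -4, "ty": -1, "tz": 0, "wx": 0, "wy": 0, "wz": 0, "gripper": 0},
    {"tx": -8, "ty": -2, "tz": 0, "wx": 0, "wy": 0, "wz": 0, "gripper": 0},
    {"tx": -12, "ty": -2, "tz": 0, "wx": 0, "wy": 0, "wz": 0, "gripper": 0},
    {"tx": -16, "ty": -3, "tz": 0, "wx": 0, "wy": 0, "wz": 0, "gripper": 0},
    {"tx": -20, "ty": -3, "tz": 0, "wx": 0, "wy": 0, "wz": 0, "gripper": 0},
  ],
)

```text
time: 11.48
position: [0.6078, -0.0143, 0.097]
tool_rot: [-0.206, -3.134, 0.0]
ft_force: [-1.5, -0.4, -0.1]
grip_width: 0.008
grip_force: 0.4
```

Request:
jog_arm(
  increments=[
    {"tx": -2, "ty": 0, "tz": 0, "wx": 0, "wy": 0, "wz": 0, "gripper": 0},
    {"tx": -4, "ty": -1, "tz": 0, "wx": 0, "wy": 0, "wz": 0, "gripper": 0},
    {"tx": -6, "ty": -1, "tz": 0, "wx": 0, "wy": 0, "wz": 0, "gripper": 0},
    {"tx": -8, "ty": -2, "tz": 0, "wx": 0, "wy": 0, "wz": 0, "gripper": 0},
    {"tx": -10, "ty": -2, "tz": 0, "wx": 0, "wy": 0, "wz": 0, "gripper": 0},
  ],
)

```text
time: 11.9
position: [0.6175, -0.0171, 0.0971]
tool_rot: [0.206, 3.135, 0.001]
ft_force: [-1.3, 0.8, -0.3]
grip_width: 0.006
grip_force: 0.6
```

Request:
jog_arm(
  increments=[
    {"tx": -1, "ty": 0, "tz": 0, "wx": 0, "wy": 0, "wz": 0, "gripper": 0},
    {"tx": -2, "ty": 0, "tz": 0, "wx": 0, "wy": 0, "wz": 0, "gripper": 0},
    {"tx": -3, "ty": 0, "tz": 0, "wx": 0, "wy": 0, "wz": 0, "gripper": 0},
    {"tx": -4, "ty": 0, "tz": 0, "wx": 0, "wy": 0, "wz": 0, "gripper": 0},
    {"tx": -5, "ty": 0, "tz": 0, "wx": 0, "wy": 0, "wz": 0, "gripper": 0},
  ],
)

```text
time: 12.32
position: [0.6202, -0.0177, 0.097]
tool_rot: [-0.206, -3.13, -0.001]
ft_force: [-7.9, 0.8, 5.3]
grip_width: 0.001
grip_force: 4.0
```

Run:
```python
from h import *
st();to(mid(0,(-14,-160)),95,1.44)
```

```text
12.32 hob [ 57.  -62.9] z 97.0 F [-7.9  0.8  5.3] grip 0.0007783407475876468 3.9956407248973846 j7 1.57
t [-9.  -2.1  1.9] wz -0.001 yaw 1.439 world [ 0.629 -0.021  0.095]
```

Catch reached, with about 8 N showing. I'll continue slowly.

Request:
jog_arm(
  increments=[
    {"tx": -1, "ty": 0, "tz": 0, "wx": 0, "wy": 0, "wz": 0, "gripper": 0},
    {"tx": -2, "ty": 0, "tz": 0, "wx": 0, "wy": 0, "wz": 0, "gripper": 0},
    {"tx": -2, "ty": 0, "tz": 0, "wx": 0, "wy": 0, "wz": 0, "gripper": 0},
    {"tx": -3, "ty": 0, "tz": 0, "wx": 0, "wy": 0, "wz": 0, "gripper": 0},
    {"tx": -4, "ty": 0, "tz": 0, "wx": 0, "wy": 0, "wz": 0, "gripper": 0},
  ],
)

```text
time: 12.73
position: [0.6274, -0.0187, 0.0973]
tool_rot: [0.206, 3.132, -0.0]
ft_force: [-0.6, -1.3, -0.3]
grip_width: 0.007
grip_force: 0.0
```

Request:
jog_arm(
  increments=[
    {"tx": -1, "ty": 0, "tz": 0, "wx": 0, "wy": 0, "wz": 0, "gripper": 0},
    {"tx": -1, "ty": 0, "tz": 0, "wx": 0, "wy": 0, "wz": 0, "gripper": 0},
    {"tx": -2, "ty": 0, "tz": 0, "wx": 0, "wy": 0, "wz": 0, "gripper": 0},
    {"tx": -2, "ty": 0, "tz": 0, "wx": 0, "wy": 0, "wz": 0, "gripper": 0},
    {"tx": -3, "ty": 0, "tz": 0, "wx": 0, "wy": 0, "wz": 0, "gripper": 0},
  ],
)

```text
time: 13.15
position: [0.6278, -0.0187, 0.0971]
tool_rot: [-0.206, -3.132, -0.001]
ft_force: [-8.7, 0.5, 7.0]
grip_width: 0.004
grip_force: 4.2
```

Run:
```python
from h import *
st();to(mid(0,(-14,-160)),95,1.44)
```

```text
13.15 hob [ 64.8 -62.9] z 97.1 F [-8.7  0.5  7. ] grip 0.004429934766096891 4.207137152552605 j7 1.58
t [-1.2 -2.1  2.1] wz -0.001 yaw 1.439 world [ 0.629 -0.021  0.095]
```

The panel snapped through (force fell to about 0), and the fingers now rest against the stop. I'll back off, lift and check.

Request:
jog_arm(
  increments=[
    {"tx": 5, "ty": 0, "tz": 0, "wx": 0, "wy": 0, "wz": 0, "gripper": 0},
    {"tx": 25, "ty": 0, "tz": 0, "wx": 0, "wy": 0, "wz": 0, "gripper": 0},
    {"tx": 50, "ty": 0, "tz": 0, "wx": 0, "wy": 0, "wz": 0, "gripper": 0},
    {"tx": 60, "ty": 0, "tz": -30, "wx": 0, "wy": 0, "wz": 0, "gripper": 0},
    {"tx": 60, "ty": 0, "tz": -70, "wx": 0, "wy": 0, "wz": 0, "gripper": 0},
  ],
)

```text
time: 13.57
position: [0.565, -0.0106, 0.1638]
tool_rot: [-0.205, -3.127, 0.001]
ft_force: [1.1, -0.4, 0.4]
grip_width: 0.007
grip_force: 0.0
```

Request:
jog_arm(
  increments=[
    {"tx": 20, "ty": 0, "tz": -20, "wx": 0, "wy": 0, "wz": 0, "gripper": 0},
    {"tx": 40, "ty": 0, "tz": -40, "wx": 0, "wy": 0, "wz": 0, "gripper": 0},
    {"tx": 40, "ty": 0, "tz": -60, "wx": 0, "wy": 0, "wz": 0, "gripper": 0},
    {"tx": 40, "ty": 0, "tz": -60, "wx": 0, "wy": 0, "wz": 0, "gripper": 0},
    {"tx": 40, "ty": 0, "tz": -60, "wx": 0, "wy": 0, "wz": 0, "gripper": 0},
  ],
)

```text
time: 13.98
position: [0.5315, -0.0056, 0.2282]
tool_rot: [0.206, 3.13, 0.002]
ft_force: [-0.9, -0.4, -0.4]
grip_width: 0.003
grip_force: 0.0
```

Run:
```python
from h import *
st()
a=vision.get_image('scene')['color'][140:350,120:400]
cv2.imwrite('pics/s5.png',cv2.resize(a,None,fx=2.8,fy=2.8,interpolation=cv2.INTER_CUBIC))
```

```text
13.98 hob [-32.4 -62.5] z 228.2 F [-0.9 -0.4 -0.4] grip 0.0032417000589652248 0.0 j7 1.42
```

View pics/s5.png

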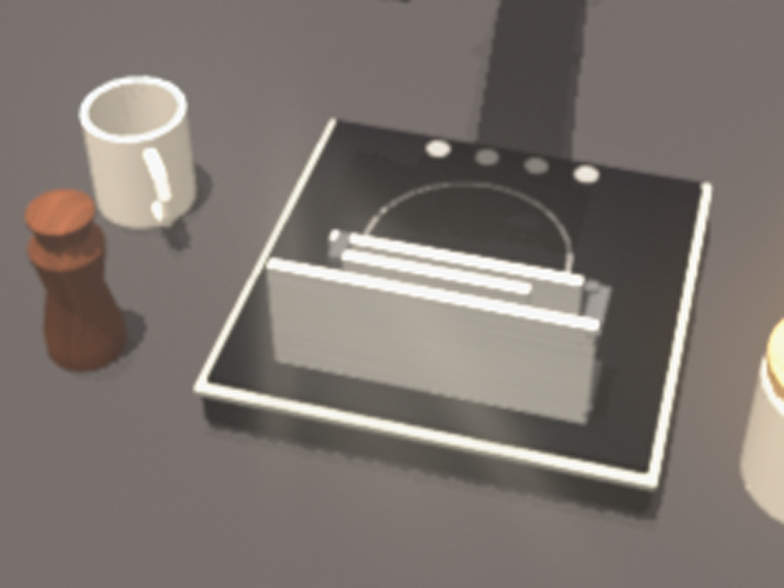

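All three panels are parallel: back (270,264)–(597,325), middle (350,238)–(580,280) and end (343,257)–(530,290). The mug and mill look undisturbed.

```bash
python3 -c "
from h import *
print(ctrl.close_job())"
```

```text
the job is handed in; nothing more can be done
None
```

I folded the end panel onto the middle panel with the middle at about 1.0 rad, then closed both against the back panel. Both catches appeared to click home, the arm was clear, and I handed the job in at about 14 s (no verdict returned).

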